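Lay out a titration place at the bench

TASK

Lay out the titration place on the green bench sheet in this order: set the cork ring flat on the middle of the white tile, seat the round flask upright in the recess of the ring, stand the white jar centrally behind the tile about 3 cm clear of its edge, stand the brown bottle directly to the left of the jar about 3 cm clear of it, and last stand the orange cup midway between the tile and the aluminium block. Behind means away from you, on the side opposite the tile's blue edge, and left is your left as you face that way, along the tile's own edges. Let go of each thing before taking the next, never tip anything over, and leave the green bottle where it stands.

Things in the scene. Friction and masses are not known exactly. Their poses are not given: they have to be found in the camera images.
- mat: Green bench sheet with a white line along each long edge, fixed, 300 (x) x 560 (y) x 0.8 mm (so thin that things stand at the height of the bench). Origin at bench height exactly midway between the centres of tile and block (140 mm from each along y), 50 mm nearer the robot than the sheet's own centre. Its x axis points away from the robot (behind), y to the left; turned by up to about 0.15 rad.
- tile: White glazed square tile, fixed, 120 x 120 x 8 mm high, with a 12 mm blue strip along its front edge (-x, towards the robot). It is on the left or the right of the sheet. Origin at the centre of its underside; x points behind (away from the robot), y to the left, parallel to the sheet's axes.
- block: Bare aluminium test-tube block with eight black hole mouths, fixed, 100 (x) x 70 (y) x 40 mm high, on the other half of the sheet from the tile. Origin at the centre of its underside; axes as the tile's.
- ring: Round cork flask ring, loose, about 40 g, outer diameter 64 mm, 30 mm high, lying flat, with a round recess in its top 51 mm in diameter and 6 mm deep with a flat cork floor. Origin at the centre of its underside, z up (recess upward).
- flask: Clear-glass round flask with red band and red stopper, loose, about 90 g, upright. Belly diameter 60 mm, widest 25 mm up; flat foot 32 mm across; straight neck 23 mm in diameter from 53 to 95 mm up; stopper 27 mm in diameter, top at 110 mm. Origin: centre of its underside, z up the neck. In the ring the belly rests on the rim, the foot about 5 mm below the ring's top; it centres itself.
- jar: White plastic reagent jar with a blue lid, loose, about 140 g, upright, diameter 56 mm up to 53 mm, lid diameter 54 mm up to 70 mm. Origin at the centre of its underside, z up.
- brown_bottle: Brown bottle with a black cap, loose, about 110 g, upright, diameter 44 mm up to 56 mm, sloping shoulder to 65 mm, cap diameter 27 mm up to 85 mm. Origin at the centre of its underside, z up.
- cup: Orange plastic cup, open at the top, loose, about 60 g, upright, 56 mm diameter at the rim, 50 mm high, narrowing slightly downwards, wall 3 mm. Origin at the centre of its underside, z up.
- green_bottle: Green bottle with a white cap, a bystander to be left alone, loose, standing about 120 mm behind the centre of the aluminium block. Same shape as the brown bottle: diameter 44 mm, 85 mm high. Origin at the centre of its underside.
Not all that is in view belongs to the job. Several things look just like the tile: the one meant starts farthest from the robot's base.

How it is judged:
By the outcome, as a careful person would: the job done as asked, in the order asked, and still so for the second after the job is handed in, with the robot touching nothing.
It also fails if it takes over 141 s, if anything falls off the work surface, if the arm or the gripper's body presses on something with over 40 N, if the wrist force passes 120 N, or if a joint passes its speed limit or range.

ROBOT

A 6-joint arm with a two-finger parallel gripper is mounted at the origin on the work surface. World frame = base frame: x ahead of the robot, y to its left, z up, the work surface at z = 0. Lengths are in m, angles in degrees, forces in N, time in s.
With the tool pointing down it reaches from about 0.375 to 0.9 m from the base axis. Payload 3.1 kg.
Tool frame: the origin (TCP) lies on the centre line of the jaws, within the pads' length; the fingertips stand 17 mm ahead of it and the grasp point (between the pads) lies 2 mm behind it; z points along the fingers, y is the line along which they close (so a half turn about z gives the same grasp; the last joint's range is limited). The gripper opens to 87 mm and grips with 3 to 60 N. Pads are 19 mm wide; open, the fingers measure 117 mm over their backs; the gripper's body (75 mm by 190 mm) begins 51 mm behind the grasp point.
Start: joints at [65.69, 30.224, 82.088, -0, 67.689, -10.227], TCP at [0.152, 0.606, 0.24] pointing down, gripper open.
Joint ranges: [-176.69, 176.69], [-43.24, 126.21], [12.49, 139.97], [-82, 262], [0, 151.66], [-163.58, 163.58]. Speed limits (degrees/s): [159.86, 159.86, 180, 180, 180, 180].

INTERFACE

Orientations are given as a 3x3 rotation matrix whose columns are the frame's x, y, z axes.
In Python, from rig import bot, imaging, finder gives the robot as it stands. The module is installed in compiled form; this text tells all that it offers.
- The arm moves only by the tool play_rows, never from a script. Its argument "motion" is a list that holds one entry, the list of rows, each a list of 6 numbers: the shift along the tool's x, y, z in a scale on which 1.0 is 0.4 m, then the turn, a rotation vector about the tool's x, y, z in fractions of the full range, 1 being 360 degrees. In form: [[[dx, dy, dz, wx, wy, wz], ...]]. A call has 1 to 8 rows; each row is the pose to reach, as a shift and turn from the pose commanded when the call began, along the tool's axes at that moment; what a row does not reach only later rows make up. A row lasts 1/12 s, in which the tool goes at most 41.7 mm and 7.16 degrees, less where a joint would pass 70% of its speed; a pose out of reach is approached as far as the arm can. A call with a gripper value outside its range is refused whole. "fingers" is the finger opening in m, from 0 to 0.087, set as the call begins (left out, the last holds). The fingers move at their own pace and stop on an object; the grip force is fixed at half the most. Time passes only in rows, so rows that repeat a pose let the fingers close. It gives the time, the measured TCP pose, the force, the opening and the grip force at its end, in the units of the state.
- bot.read_state(): the state, without advancing time (a new reading comes with each control period).
- imaging.capture(name): name is "scene" or "top" or "wrist"; returns a dict with "frame" (420x560x3 uint8, red, green, blue), "camera_matrix" (3x3 intrinsics, pixels), "R" (3x3) and "t" (3): a world point X has camera coordinates R X + t. Camera axes: x right, y down, z forward; pixel columns grow to the right and rows downward; lengths in m; the calibration is good to about 2 mm. A picture is of the moment at which its call begins. There is no depth.
- bot.hand_in(): hands the job in; it is judged then, once.
Trained networks look in the newest picture that a camera, given by its name, has taken for a name from the list of things; names that differ only in an ending like _2 or _b are one class to them, and where a whole thing is asked for, a point or a joint stands for the part that bears it (a point fixed in the world has none). Each returns a list of dicts, best first, with "confidence" (0 to 1); they miss things now and then, are a little off and sometimes report something else, mostly with a low value. They report only what shows in the picture. A call takes as long as a camera call. They do not tell look-alikes from the thing itself.
- finder.recognise(camera, name): "at" ([x, y, z] in m, in world coordinates, good to about 4 mm: the middle of the surface that is visible of it).
- finder.outline_of(camera, name): "pixels" (420x560 bool, what is visible of it).
The state is a dict: "time_s": time; "joint_positions": joint angles; "qvel": joint speeds; "tau": joint torques, N m; "position": TCP position; "tcp_rot": TCP orientation; "force": force on the tool from outside, world axes, zero at the start; "moment": the same for the moment, N m; "opening": opening from 0.0 (shut) to 1.0 (fully open); "grasp_force": force on a finger pad.
Only numpy, scipy, OpenCV 4.12 (cv2) and the standard library are available. Lean on these libraries where they do the work, as an engineer would, in place of code of your own. Each camera call takes 0.05 s, during which the arm holds its last target. There are 200 camera calls.

## Working session

There is one attempt and no reset: what is moved stays moved. The work goes in short steps, Python scripts to look and compute and a tool call to move; the robot and the scene stay as the last step left them, time stands still between calls to the robot, and variables do not carry over. Pictures are saved under pics/ and viewed, at most 14 in all, crops included, and the job is handed in when it is done.

Besides the shell and the picture viewer there is one more tool, called after "Call:" by a JSON object that holds its "method" and its "body". play_rows: Moves the arm, as the interface text tells. Its arguments: {"type":"object","properties":{"motion":{"type":"array"},"fingers":{"type":"number"}},"required":["motion"]}

```bash
mkdir -p pics
python3 - <<'E'
from rig import bot, imaging, finder
import cv2, numpy as np
np.set_printoptions(precision=3,suppress=True)
s=bot.read_state(); print(s['time_s'],s['position'],np.array(s['tcp_rot']),s['opening'],s['force'])
for c in ['scene','top']:
    d=imaging.capture(c); cv2.imwrite(f'pics/{c}0.png',d['frame'][:,:,::-1])
    print(c,'campos',-np.array(d['R']).T@np.array(d['t']))
    for n in ['mat','tile','block','ring','flask','jar','brown_bottle','cup','green_bottle']:
        print(n,[(np.round(r['at'],3).tolist(),round(r['confidence'],2)) for r in finder.recognise(c,n)])
print(bot.read_state()['time_s'])
E
```

```text
0.0 [0.152 0.606 0.239] [[-0.97   0.243 -0.001]
 [ 0.243  0.97  -0.002]
 [ 0.    -0.002 -1.   ]] 1.0031742164787727 [ 0.419 -0.027  0.791]
scene campos [1.213 0.119 0.787]
mat [([0.559, 0.009, 0.0], 0.61)]
tile [([0.243, 0.252, 0.007], 0.89), ([0.46, -0.137, 0.012], 0.58), ([0.231, -0.282, 0.008], 0.58)]
block []
ring [([0.505, -0.319, 0.022], 0.94), ([0.458, -0.138, 0.012], 0.62)]
flask [([0.598, 0.312, 0.047], 0.64)]
jar [([0.685, 0.025, 0.061], 0.89)]
brown_bottle [([0.408, -0.28, 0.048], 0.87)]
cup [([0.474, 0.311, 0.031], 0.89)]
green_bottle [([0.622, 0.122, 0.054], 0.78)]
top campos [0.254 0.015 1.024]
mat [([0.527, -0.008, -0.004], 0.87), ([0.581, 0.306, 0.048], 0.25)]
tile [([0.45, -0.137, 0.01], 0.92), ([0.219, -0.285, 0.009], 0.92), ([0.236, 0.247, 0.009], 0.73)]
block [([0.494, 0.136, 0.04], 0.64)]
ring [([0.49, -0.32, 0.023], 0.61), ([0.6, 0.123, 0.062], 0.56)]
flask [([0.581, 0.305, 0.049], 0.72), ([0.659, 0.02, 0.073], 0.53)]
jar []
brown_bottle [([0.384, -0.28, 0.055], 0.82)]
cup [([0.471, 0.314, 0.022], 0.75)]
green_bottle [([0.6, 0.123, 0.06], 0.7)]
1.0
```

View pics/scene0.png

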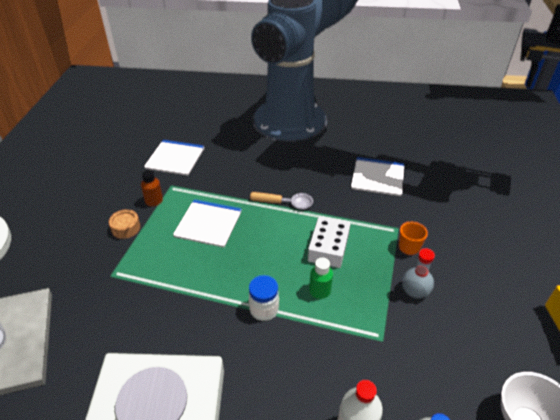

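View pics/top0.png

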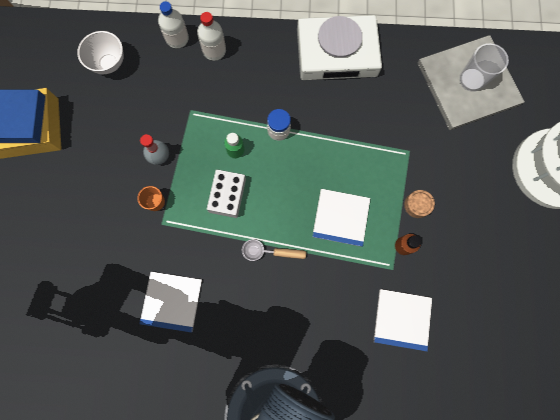

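The scene view faces the robot. The target tile is on the sheet, at about (208,223) in scene and (342,217) in top. The block is at (227,193) in top, with the green bottle behind it. The flask and cup are to the left, the ring and brown bottle to the right, and the jar is behind the sheet's centre. Two decoy tiles lie nearer the base. Next I'll fit the known shapes to the outlines in both views.

```bash
cat > h.py <<'E'
from rig import bot, imaging, finder
import cv2, numpy as np
from scipy.optimize import minimize
from scipy.spatial.transform import Rotation as Ro
np.set_printoptions(precision=4,suppress=True)
SH={'ring':[(32,0),(32,30)],'flask':[(16,0),(26,8),(29,16),(30,25),(29,33),(25,42),(11.5,53),(11.5,95),(13.5,96),(13.5,110)],
'jar':[(28,0),(28,53),(27,54),(27,70)],'brown_bottle':[(22,0),(22,56),(13.5,65),(13.5,85)],'cup':[(24,0),(28,50)]}
SH['green_bottle']=SH['brown_bottle']
BX={'tile':(.12,.12,.008),'block':(.1,.07,.04)}
A=np.linspace(0,2*np.pi,40)
def pieces(n,p):
    if n in BX:
        b=np.array([[i,j,k] for i in(-.5,.5) for j in(-.5,.5) for k in(0,1)])*BX[n]
        c,s=np.cos(p[3]),np.sin(p[3]); b=b@np.array([[c,s,0],[-s,c,0],[0,0,1]])
        return [b+p[:3]]
    cs=[np.c_[r*np.cos(A),r*np.sin(A),0*A+z]/1000+p[:3] for r,z in np.array(SH[n],float)]
    return [np.r_[a,b] for a,b in zip(cs,cs[1:])]
def proj(d,P):
    q=P@np.array(d['R']).T+d['t']; q=q@np.array(d['camera_matrix']).T; return q[:,:2]/q[:,2:]
S=4
def render(n,p,d):
    m=np.zeros((420*S,560*S),np.uint8)
    for P in pieces(n,p):
        h=cv2.convexHull((proj(d,P)*16*S+8*S).astype(np.int32)); cv2.fillConvexPoly(m,h,1,shift=4)
    return cv2.resize(m.astype(np.float32),(560,420),interpolation=cv2.INTER_AREA)
def mask(d,c,n,near):
    "the outline of class n nearest the expected spot"
    u=proj(d,np.array([near]))[0]; best=None
    for r in finder.outline_of(c,n):
        m=r['pixels']
        if m.sum()<30: continue
        v=np.argwhere(m).mean(0)[::-1]; e=np.hypot(*(u-v))
        if e<45 and (best is None or e<best[0]): best=(e,m.astype(np.float32))
    return None if best is None else best[1]
def fit(n,views,p0,fixz=False):
    views=[v for v in views if v[1] is not None]
    if not views: return None
    p0=np.array(p0,float); idx=[0,1]+([] if fixz else [2])+([3] if n in BX else [])
    def full(q): p=p0.copy(); p[idx]=q; return p
    def cost(q):
        t=0
        for d,m in views: r=render(n,full(q),d); t+=1-np.minimum(r,m).sum()/np.maximum(r,m).sum()
        return t/len(views)
    x0=p0[idx]; st=np.array([.006,.006,.006,.06])[idx]
    sim=np.vstack([x0]+[x0+st*np.eye(len(idx))[i] for i in range(len(idx))])
    r=minimize(cost,x0,method='Nelder-Mead',options=dict(initial_simplex=sim,xatol=2e-4,fatol=1e-4,maxiter=150))
    return full(r.x),r.fun,len(views)
def go(x,y,z,cl=None):
    "row shift/turn from present pose to TCP x,y,z with closing line along world angle cl (deg)"
    s=bot.read_state(); R=np.array(s['tcp_rot']); d=np.array([x,y,z])-s['position']; rv=np.zeros(3)
    if cl is not None:
        best=None
        for k in(0,180):
            a=np.radians(cl+k); Y=np.array([np.cos(a),np.sin(a),0]); Z=np.array([0,0,-1.]); T=np.c_[np.cross(Y,Z),Y,Z]
            w=Ro.from_matrix(R.T@T).as_rotvec(degrees=True)
            if best is None or np.linalg.norm(w)<np.linalg.norm(best): best=w
        rv=best
    return (R.T@d).round(4), rv.round(2)
E
cat > m.py <<'E'
from h import *
G={'tile':(.455,-.137,0,-.17),'block':(.49,.136,0,-.17),'ring':(.495,-.32,0),'flask':(.59,.308,0),'jar':(.67,.022,0),'brown_bottle':(.395,-.28,0),'cup':(.473,.312,0),'green_bottle':(.61,.123,0)}
D={c:imaging.capture(c) for c in('scene','top')}
for n,p in G.items():
    c3=np.array(p[:3])+[0,0,.03 if n!='tile' else .008]
    V=[(D[c],mask(D[c],c,n,c3)) for c in D]
    for lab,v,fz in(('both',V,0),('both z0',V,1),('scene',V[:1],1),('top',V[1:],1)):
        r=fit(n,v,p,fz); print(n,lab,None if r is None else (r[0],round(r[1],3)))
E
time python3 m.py
```

```text
tile both (array([ 0.4516, -0.1394,  0.0004, -0.1502]), np.float64(0.052))
tile both z0 (array([ 0.4514, -0.1393,  0.    , -0.1534]), np.float64(0.052))
tile scene (array([ 0.4502, -0.1376,  0.    , -0.1302]), np.float64(0.047))
tile top (array([ 0.4519, -0.1409,  0.    , -0.1493]), np.float64(0.036))
block both (array([ 0.4919,  0.1377, -0.0008, -0.1515]), np.float64(0.082))
block both z0 (array([ 0.492 ,  0.1375,  0.    , -0.1492]), np.float64(0.083))
block scene (array([ 0.4902,  0.1389,  0.    , -0.148 ]), np.float64(0.097))
block top (array([ 0.4925,  0.1363,  0.    , -0.139 ]), np.float64(0.039))
ring both (array([ 0.4908, -0.3225,  0.0016]), np.float64(0.085))
ring both z0 (array([ 0.4903, -0.3234,  0.    ]), np.float64(0.086))
ring scene (array([ 0.4898, -0.3224,  0.    ]), np.float64(0.066))
ring top (array([ 0.4912, -0.3247,  0.    ]), np.float64(0.09))
flask both (array([0.5856, 0.3147, 0.0002]), np.float64(0.098))
flask both z0 (array([0.5854, 0.3149, 0.    ]), np.float64(0.099))
flask scene (array([0.5832, 0.3162, 0.    ]), np.float64(0.083))
flask top (array([0.5856, 0.
[... 471 characters left out ...]
84, -0.2886,  0.    ]), np.float64(0.083))
brown_bottle top (array([ 0.3892, -0.2892,  0.    ]), np.float64(0.073))
cup both (array([0.4687, 0.3116, 0.    ]), np.float64(0.086))
cup both z0 (array([0.4687, 0.3116, 0.    ]), np.float64(0.086))
cup scene (array([0.4671, 0.3128, 0.    ]), np.float64(0.076))
cup top (array([0.4686, 0.3101, 0.    ]), np.float64(0.079))
green_bottle both (array([ 0.6098,  0.1257, -0.0001]), np.float64(0.096))
green_bottle both z0 (array([0.6093, 0.1257, 0.    ]), np.float64(0.095))
green_bottle scene (array([0.6087, 0.1275, 0.    ]), np.float64(0.073))
green_bottle top (array([0.6093, 0.1245, 0.    ]), np.float64(0.045))
real	0m14.595s
user	0m22.788s
sys	0m10.641s
```

The manual's scale: shifts go in shares of 0.4 m and turns go in shares of 360 degrees. Converting my numbers, -0.25 m is -0.625, -0.24 m is -0.6.

Call:
{"method": "play_rows", "body": {"motion": [[[-0.0875, -0.075, 0, 0, 0, 0], [-0.175, -0.15, 0, 0, 0, 0], [-0.25, -0.225, 0, 0, 0, 0], [-0.325, -0.3, 0, 0, 0, 0], [-0.4, -0.375, 0, 0, 0, 0], [-0.475, -0.45, 0, 0, 0, 0], [-0.55, -0.525, 0, 0, 0, 0], [-0.625, -0.6, 0, 0, 0, 0]]]}}

```text
time_s: 2.57
position: [0.33, 0.3224, 0.2399]
tcp_rot: [[-0.97, 0.243, 0.001], [0.243, 0.97, 0.0], [-0.001, 0.001, -1.0]]
force: [1.2, 0.7, 0.2]
opening: 0.999
grasp_force: 0.0
```

Scaled: -0.235 m is -0.5875, -0.21 m is -0.525, -5.7 degrees is -0.0158.

Call:
{"method": "play_rows", "body": {"motion": [[[-0.065, -0.0725, 0, 0, 0, -0.0019], [-0.13, -0.145, 0, 0, 0, -0.0039], [-0.1975, -0.2175, 0, 0, 0, -0.0058], [-0.2625, -0.29, 0, 0, 0, -0.0078], [-0.3275, -0.3625, 0, 0, 0, -0.0097], [-0.3925, -0.435, 0, 0, 0, -0.0117], [-0.46, -0.5075, 0, 0, 0, -0.0136], [-0.525, -0.5875, 0, 0, 0, -0.0158]]]}}

```text
time_s: 3.23
position: [0.4767, 0.0433, 0.2399]
tcp_rot: [[-0.989, 0.145, 0.001], [0.145, 0.989, 0.0], [-0.001, 0.0, -1.0]]
force: [0.6, 0.1, -0.1]
opening: 0.999
grasp_force: 0.0
```

Scaled: -0.31 m is -0.775, -0.272 m is -0.68.

Call:
{"method": "play_rows", "body": {"motion": [[[0.0125, -0.0975, 0, 0, 0, 0], [0.025, -0.195, 0, 0, 0, 0], [0.0375, -0.2925, 0, 0, 0, 0], [0.045, -0.39, 0, 0, 0, 0], [0.05, -0.4875, 0, 0, 0, 0], [0.05, -0.585, 0, 0, 0, 0], [0.05, -0.68, 0, 0, 0, 0], [0.05, -0.775, 0, 0, 0, 0]]]}}

```text
time_s: 3.9
position: [0.4102, -0.2607, 0.2398]
tcp_rot: [[-0.989, 0.146, 0.001], [0.146, 0.989, -0.0], [-0.001, -0.0, -1.0]]
force: [0.6, 1.0, 0.2]
opening: 1.0
grasp_force: 0.0
```

Run:
```python
from h import *
s=bot.read_state(); print(s['position'],s['time_s'])
d=imaging.capture('wrist'); cv2.imwrite('pics/w1.png',d['frame'][:,:,::-1])
for n,p in(('ring',(.4905,-.323,0)),('brown_bottle',(.389,-.289,0)),('tile',(.4516,-.1394,0,-.147))):
    r=fit(n,[(d,mask(d,'wrist',n,np.array(p[:3])+[0,0,.02]))],p,True); print(n,r)
print(go(.4905,-.323,.15,81.6),go(.4905,-.323,.024,81.6))
```

```text
[ 0.4102 -0.2607  0.2398] 3.9
ring (array([ 0.4914, -0.3213,  0.    ]), np.float64(0.026436686515808105), 1)
brown_bottle (array([ 0.3909, -0.2868,  0.    ]), np.float64(0.06499111652374268), 1)
tile (array([ 0.4528, -0.1382,  0.    , -0.1457]), np.float64(0.02830791473388672), 1)
(array([-0.0887, -0.0509,  0.0894]), array([ 0.04, -0.01, -0.14])) (array([-0.0887, -0.051 ,  0.2154]), array([ 0.04, -0.01, -0.14]))
```

Scaled: 0.15 m is 0.375, -0.089 m is -0.2225.

Call:
{"method": "play_rows", "body": {"motion": [[[-0.075, -0.0425, 0, 0, 0, 0], [-0.15, -0.085, 0.05, 0, 0, 0], [-0.2225, -0.125, 0.125, 0, 0, 0], [-0.2225, -0.125, 0.225, 0, 0, 0], [-0.2225, -0.125, 0.3, 0, 0, 0], [-0.2225, -0.125, 0.375, 0, 0, 0], [-0.2225, -0.125, 0.375, 0, 0, 0], [-0.2225, -0.125, 0.375, 0, 0, 0]]]}}

```text
time_s: 4.77
position: [0.4909, -0.3185, 0.0883]
tcp_rot: [[-0.99, 0.144, -0.004], [0.144, 0.99, 0.004], [0.004, 0.003, -1.0]]
force: [-0.3, 0.2, 0.5]
opening: 1.0
grasp_force: 0.0
```

Run:
```python
from h import *
d=imaging.capture('wrist'); cv2.imwrite('pics/w1b.png',d['frame'][:,:,::-1])
print(bot.read_state()['position'],go(.4912,-.322,.024))
p=(.491,-.322,0); print(fit('ring',[(d,mask(d,'wrist','ring',p))],p,True))
```

```text
[ 0.4921 -0.32    0.0901] (array([ 0.0005, -0.0021,  0.0661]), array([0., 0., 0.]))
(array([ 0.4925, -0.3214,  0.    ]), np.float64(0.05354410409927368), 1)
```

View pics/w1b.png

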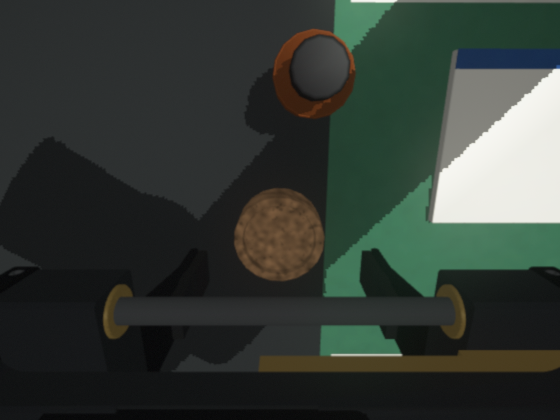

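The ring is at (280,235), centred between the open fingers, with the brown bottle at (315,73) clear of them. Next I descend and grasp.

Scaled: 0.066 m is 0.165, 0.064 m is 0.16.

Call:
{"method": "play_rows", "body": {"motion": [[[0, -0.0025, 0.05, 0, 0, 0], [0, -0.005, 0.1, 0, 0, 0], [0, -0.005, 0.1375, 0, 0, 0], [0, -0.005, 0.16, 0, 0, 0], [0, -0.005, 0.165, 0, 0, 0], [0, -0.005, 0.165, 0, 0, 0]]]}}

```text
time_s: 5.37
position: [0.4919, -0.3235, 0.0247]
tcp_rot: [[-0.989, 0.146, 0.001], [0.146, 0.989, -0.001], [-0.002, -0.001, -1.0]]
force: [0.0, -0.2, -0.3]
opening: 0.999
grasp_force: 0.0
```

Call:
{"method": "play_rows", "body": {"motion": [[[0, 0, 0, 0, 0, 0], [0, 0, 0, 0, 0, 0], [0, 0, 0, 0, 0, 0], [0, 0, 0, 0, 0, 0], [0, 0, 0, 0, 0, 0], [0, 0, 0, 0, 0, 0], [0, 0, 0, 0, 0, 0], [0, 0, 0, 0, 0, 0]]], "fingers": 0.055}}

```text
time_s: 6.03
position: [0.4915, -0.3233, 0.0241]
tcp_rot: [[-0.989, 0.146, 0.001], [0.146, 0.989, -0.0], [-0.001, -0.0, -1.0]]
force: [0.3, 1.9, 5.1]
opening: 0.729
grasp_force: 30.0
```

Scaled: 0.14 m is 0.35, -0.06 m is -0.15.

Call:
{"method": "play_rows", "body": {"motion": [[[0, 0, -0.0375, 0, 0, 0], [0, 0, -0.0875, 0, 0, 0], [0, 0, -0.1375, 0, 0, 0], [0.015, 0.05, -0.15, 0, 0, 0], [0.04, 0.125, -0.15, 0, 0, 0], [0.07, 0.2, -0.15, 0, 0, 0], [0.1, 0.275, -0.15, 0, 0, 0], [0.1275, 0.35, -0.15, 0, 0, 0]]]}}

```text
time_s: 6.7
position: [0.4603, -0.1759, 0.0834]
tcp_rot: [[-0.989, 0.146, -0.001], [0.146, 0.989, 0.0], [0.001, 0.0, -1.0]]
force: [0.3, 0.9, -0.2]
opening: 0.731
grasp_force: 30.0
```

Scaled: 0.0365 m is 0.0913, 0.025 m is 0.0625.

Call:
{"method": "play_rows", "body": {"motion": [[[0.025, 0.0625, 0, 0, 0, 0], [0.0375, 0.0913, 0, 0, 0, 0], [0.0375, 0.0913, 0, 0, 0, 0], [0.0375, 0.0913, 0, 0, 0, 0]]]}}

```text
time_s: 7.03
position: [0.4525, -0.1395, 0.0836]
tcp_rot: [[-0.99, 0.144, 0.001], [0.144, 0.99, -0.001], [-0.001, -0.001, -1.0]]
force: [0.8, 0.0, -0.1]
opening: 0.727
grasp_force: 30.0
```

Run:
```python
from h import *
s=bot.read_state(); print(s['position'],s['opening'],s['force'])
for c in('wrist','top','scene'):
    d=imaging.capture(c)
    if c=='wrist': cv2.imwrite('pics/w2.png',d['frame'][:,:,::-1])
    p=np.r_[s['position'][:2],s['position'][2]-.024]
    print(c,fit('ring',[(d,mask(d,c,'ring',p))],p,True))
    p=(.452,-.139,0,-.146)
    if c!='wrist':print(c,fit('tile',[(d,mask(d,c,'tile',p[:3]))],p,True))
print(go(.452,-.139,.0325,81.6))
```

```text
[ 0.4525 -0.1395  0.0836] 0.7268333143520596 [ 0.7565  0.0269 -0.1249]
wrist (array([ 0.4531, -0.1386,  0.0596]), np.float64(0.2834858298301697), 1)
top (array([ 0.4525, -0.1395,  0.0596]), np.float64(1.0), 1)
top (array([ 0.4504, -0.1387,  0.    , -0.1402]), np.float64(0.7685404419898987), 1)
scene (array([ 0.4505, -0.1421,  0.0596]), np.float64(0.1276807188987732), 1)
scene (array([ 0.4513, -0.1382,  0.    , -0.1539]), np.float64(0.19312965869903564), 1)
(array([0.0001, 0.0008, 0.051 ]), array([-0.01,  0.02, -0.05]))
```

View pics/w2.png

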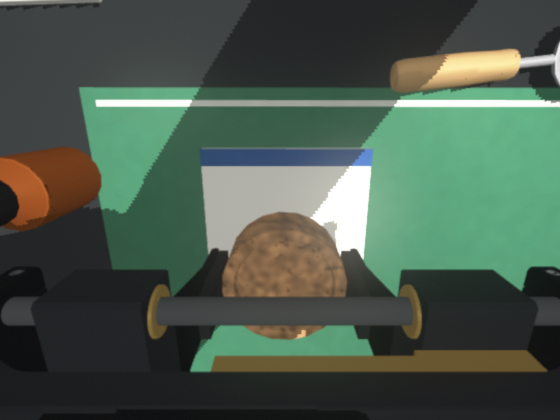

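The ring is gripped over the tile, with the ring centre at (285,275) and the tile strip from (201,150) to (372,150), so it is centred sideways. I lower it and release.

Scaled: 0.0515 m is 0.1288, 0.051 m is 0.1275.

Call:
{"method": "play_rows", "body": {"motion": [[[0, 0, 0.0375, 0, 0, 0], [0, 0, 0.075, 0, 0, 0], [0, 0, 0.105, 0, 0, 0], [0, 0, 0.12, 0, 0, 0], [0, 0, 0.1275, 0, 0, 0], [0, 0, 0.1288, 0, 0, 0], [0, 0, 0.1288, 0, 0, 0]]]}}

```text
time_s: 8.02
position: [0.4518, -0.1391, 0.0322]
tcp_rot: [[-0.989, 0.146, 0.0], [0.146, 0.989, -0.0], [-0.0, -0.0, -1.0]]
force: [0.1, -0.0, 0.1]
opening: 0.73
grasp_force: 30.0
```

Call:
{"method": "play_rows", "body": {"motion": [[[0, 0, 0, 0, 0, 0], [0, 0, 0, 0, 0, 0], [0, 0, 0, 0, 0, 0], [0, 0, 0, 0, 0, 0], [0, 0, 0, 0, 0, 0]]], "fingers": 0.087}}

```text
time_s: 8.43
position: [0.4518, -0.139, 0.0322]
tcp_rot: [[-0.989, 0.146, 0.0], [0.146, 0.989, -0.0], [-0.0, -0.0, -1.0]]
force: [-0.1, -0.2, -0.7]
opening: 0.973
grasp_force: 0.0
```

Scaled: -0.16 m is -0.4, -0.15 m is -0.375.

Call:
{"method": "play_rows", "body": {"motion": [[[0, 0, -0.05, 0, 0, 0], [0, 0, -0.125, 0, 0, 0], [0, 0, -0.225, 0, 0, 0], [0.025, 0.025, -0.325, 0, 0, 0], [0.075, 0.1, -0.375, 0, 0, 0], [0.075, 0.15, -0.4, 0, 0, 0], [0.075, 0.15, -0.4, 0, 0, 0], [0.075, 0.15, -0.4, 0, 0, 0]]]}}

```text
time_s: 9.1
position: [0.431, -0.0747, 0.1929]
tcp_rot: [[-0.99, 0.143, 0.002], [0.143, 0.99, -0.001], [-0.002, -0.001, -1.0]]
force: [0.2, -0.5, -0.7]
opening: 1.001
grasp_force: 0.0
```

Run:
```python
from h import *
s=bot.read_state(); print(s['position'],s['opening'],s['force'])
for c in('wrist','scene'):
    d=imaging.capture(c)
    if c=='wrist': cv2.imwrite('pics/w3.png',d['frame'][:,:,::-1])
    p=(.452,-.139,.008); m=mask(d,c,'ring',p);print(c,fit('ring',[(d,m)],p,True))
    p=(.452,-.139,0,-.146); t=mask(d,c,'tile',p[:3])
    if t is not None and m is not None: t=np.maximum(t,m)
    print(c,fit('tile',[(d,t)],p,True))
```

```text
[ 0.431  -0.0747  0.1929] 1.0008591807302465 [ 0.2424 -0.5192 -0.6794]
wrist (array([ 0.4521, -0.1383,  0.008 ]), np.float64(0.02701258659362793), 1)
wrist (array([ 0.4527, -0.1375,  0.    , -0.1363]), np.float64(0.06198149919509888), 1)
scene (array([ 0.4494, -0.1392,  0.008 ]), np.float64(0.03775066137313843), 1)
scene (array([ 0.4485, -0.1391,  0.    , -0.1357]), np.float64(0.08786201477050781), 1)
```

View pics/w3.png

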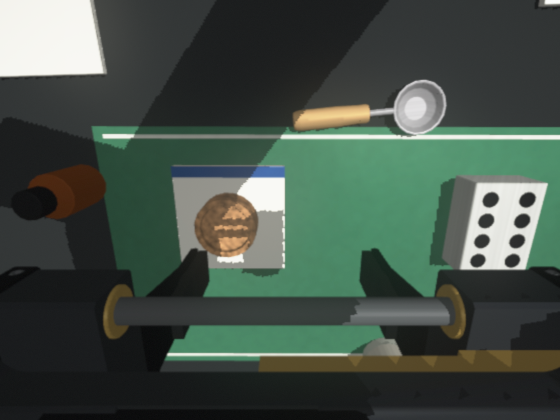

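The ring sits centred on the tile, within 1 mm in the wrist view: ring at (227,225), tile centre about (229,218). Next I move to the flask.

Scaled: 0.308 m is 0.77, 0.27 m is 0.675.

Call:
{"method": "play_rows", "body": {"motion": [[[-0.02, 0.095, 0, 0, 0, 0], [-0.04, 0.1925, 0, 0, 0, 0], [-0.0625, 0.29, 0, 0, 0, 0], [-0.085, 0.385, 0, 0, 0, 0], [-0.11, 0.48, 0, 0, 0, 0], [-0.1325, 0.5775, 0, 0, 0, 0], [-0.155, 0.675, 0, 0, 0, 0], [-0.1775, 0.77, 0, 0, 0, 0]]]}}

```text
time_s: 10.07
position: [0.5464, 0.2207, 0.191]
tcp_rot: [[-0.989, 0.146, -0.001], [0.146, 0.989, -0.0], [0.001, -0.001, -1.0]]
force: [0.4, -0.4, 0.5]
opening: 0.996
grasp_force: 0.0
```

Call:
{"method": "play_rows", "body": {"motion": [[[-0.025, 0.0875, 0, 0, 0, 0], [-0.035, 0.175, 0, 0, 0, 0], [-0.035, 0.225, 0, 0, 0, 0], [-0.035, 0.25, 0, 0, 0, 0], [-0.035, 0.25, 0, 0, 0, 0]]]}}

```text
time_s: 10.48
position: [0.5743, 0.3175, 0.1907]
tcp_rot: [[-0.99, 0.144, -0.001], [0.144, 0.99, -0.0], [0.001, -0.0, -1.0]]
force: [0.7, 0.1, -0.1]
opening: 1.003
grasp_force: 0.0
```

Run:
```python
from h import *
s=bot.read_state(); print(s['position'],s['opening'],s['force'])
d=imaging.capture('wrist'); cv2.imwrite('pics/w4.png',d['frame'][:,:,::-1])
p=(.5855,.3148,0)
for f in(1,0): print(fit('flask',[(d,mask(d,'wrist','flask',np.array(p)+[0,0,.06]))],p,f))
p=(.4687,.3116,0); print(fit('cup',[(d,mask(d,'wrist','cup',np.array(p)+[0,0,.03]))],p,True))
print(go(.5855,.3148,.073,81.6))
```

```text
[0.5743 0.3175 0.1907] 1.0026169949319177 [ 0.6669  0.1061 -0.1444]
(array([0.587 , 0.3164, 0.    ]), np.float64(0.06155163049697876), 1)
(array([ 0.5897,  0.316 , -0.0085]), np.float64(0.025542795658111572), 1)
(array([0.4694, 0.3124, 0.    ]), np.float64(0.04230159521102905), 1)
(array([-0.0115,  0.0025,  0.1186]), array([-0.08, -0.08, -0.08]))
```

View pics/w4.png

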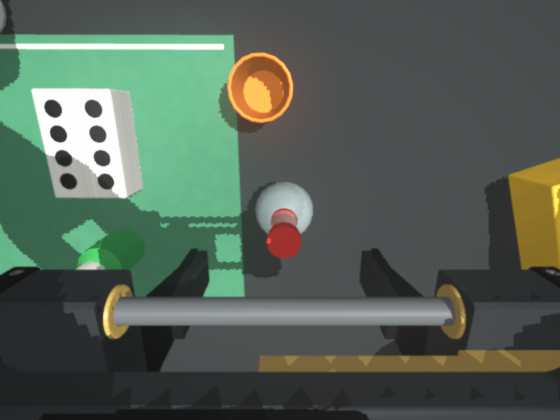

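The stopper at (284,240) lies midway between the fingers, and the cup at (260,88) is clear. I descend onto the neck.

Scaled: 0.1175 m is 0.2938, -0.0123 m is -0.0308.

Call:
{"method": "play_rows", "body": {"motion": [[[-0.015, 0, 0.05, 0, 0, 0], [-0.0308, 0, 0.125, 0, 0, 0], [-0.0308, 0, 0.2, 0, 0, 0], [-0.0308, 0, 0.25, 0, 0, 0], [-0.0308, 0, 0.28, 0, 0, 0], [-0.0308, 0, 0.2938, 0, 0, 0], [-0.0308, 0, 0.2938, 0, 0, 0], [-0.0308, 0, 0.2938, 0, 0, 0]]]}}

```text
time_s: 11.35
position: [0.5873, 0.314, 0.0756]
tcp_rot: [[-0.989, 0.146, 0.002], [0.146, 0.989, 0.0], [-0.001, 0.001, -1.0]]
force: [0.5, -0.3, -0.3]
opening: 0.997
grasp_force: 0.0
```

Call:
{"method": "play_rows", "body": {"motion": [[[0, 0, 0, 0, 0, 0], [0, 0, 0, 0, 0, 0], [0, 0, 0, 0, 0, 0], [0, 0, 0, 0, 0, 0], [0, 0, 0, 0, 0, 0], [0, 0, 0, 0, 0, 0], [0, 0, 0, 0, 0, 0], [0, 0, 0, 0, 0, 0]]], "fingers": 0.015}}

```text
time_s: 12.02
position: [0.5864, 0.3143, 0.0745]
tcp_rot: [[-0.989, 0.146, -0.0], [0.146, 0.989, -0.0], [0.0, -0.0, -1.0]]
force: [-0.6, 0.3, 0.1]
opening: 0.48
grasp_force: 0.0
```

Call:
{"method": "play_rows", "body": {"motion": [[[0, 0, 0, 0, 0, 0], [0, 0, 0, 0, 0, 0], [0, 0, 0, 0, 0, 0], [0, 0, 0, 0, 0, 0]]]}}

```text
time_s: 12.35
position: [0.5865, 0.3143, 0.0745]
tcp_rot: [[-0.989, 0.146, -0.0], [0.146, 0.989, 0.0], [0.0, 0.0, -1.0]]
force: [-1.0, 0.1, -0.1]
opening: 0.291
grasp_force: 30.0
```

Scaled: -0.08 m is -0.2, -0.07 m is -0.175.

Call:
{"method": "play_rows", "body": {"motion": [[[0, 0, 0, 0, 0, 0], [0, 0, -0.0125, 0, 0, 0], [0, 0, -0.0375, 0, 0, 0], [0, 0, -0.075, 0, 0, 0], [0, 0, -0.125, 0, 0, 0], [0, 0, -0.175, 0, 0, 0], [0, 0, -0.2, 0, 0, 0], [0, 0, -0.2, 0, 0, 0]]]}}

```text
time_s: 13.02
position: [0.5885, 0.315, 0.1583]
tcp_rot: [[-0.989, 0.146, 0.007], [0.146, 0.989, 0.002], [-0.006, 0.003, -1.0]]
force: [0.8, 0.9, -0.5]
opening: 0.294
grasp_force: 30.0
```

Run:
```python
from h import *
s=bot.read_state(); print(s['position'],s['opening'],s['force'])
d=imaging.capture('scene'); f=d['frame'][:,:,::-1]
p=(.5865,.3155,s['position'][2]-.0745)
u=proj(d,np.array([np.array(p)+[0,0,.06]]))[0].astype(int); print(u)
cv2.imwrite('pics/s5.png',cv2.resize(f[max(0,u[1]-75):u[1]+75,max(0,u[0]-100):u[0]+100],(800,600),interpolation=cv2.INTER_CUBIC))
for f in(1,0): print(fit('flask',[(d,mask(d,'scene','flask',np.array(p)+[0,0,.04]))],p,f))
print(go(.452,-.1385,.21,81.6))
```

```text
[0.5885 0.315  0.1583] 0.293804342002797 [ 0.7798  0.8884 -0.4659]
[430 241]
(array([0.5878, 0.3164, 0.0838]), np.float64(0.14707046747207642), 1)
(array([0.5466, 0.3296, 0.0375]), np.float64(0.08439886569976807), 1)
(array([ 0.0664, -0.4672, -0.0557]), array([-0.05, -0.08,  0.02]))
```

View pics/s5.png

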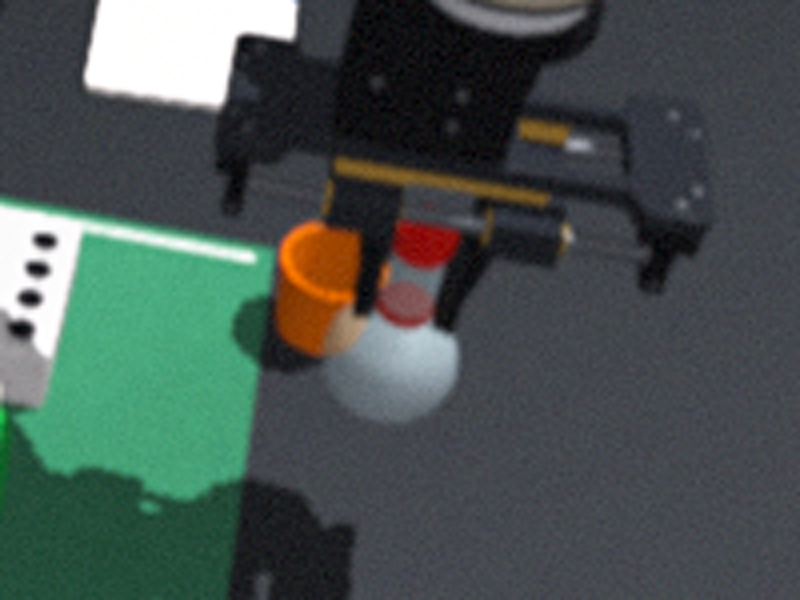

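The flask hangs upright, held by the neck with the red band low between the fingertips. I carry it to the ring.

Scaled: -0.24 m is -0.6, -0.17 m is -0.425.

Call:
{"method": "play_rows", "body": {"motion": [[[0.005, -0.03, -0.05, 0, 0, 0], [0.015, -0.0875, -0.1, 0, 0, 0], [0.0275, -0.1625, -0.1125, 0, 0, 0], [0.04, -0.25, -0.1125, 0, 0, 0], [0.0525, -0.3375, -0.1125, 0, 0, 0], [0.065, -0.425, -0.1125, 0, 0, 0], [0.0775, -0.5125, -0.1125, 0, 0, 0], [0.0875, -0.6, -0.1125, 0, 0, 0]]]}}

```text
time_s: 13.83
position: [0.5149, 0.0807, 0.1982]
tcp_rot: [[-0.989, 0.145, -0.003], [0.145, 0.989, 0.0], [0.003, -0.0, -1.0]]
force: [0.5, -0.2, -0.4]
opening: 0.294
grasp_force: 30.0
```

Scaled: -0.225 m is -0.5625, -0.215 m is -0.5375.

Call:
{"method": "play_rows", "body": {"motion": [[[0.0125, -0.0875, 0, 0, 0, 0], [0.025, -0.175, 0, 0, 0, 0], [0.0375, -0.2625, 0, 0, 0, 0], [0.05, -0.35, 0, 0, 0, 0], [0.0625, -0.425, 0, 0, 0, 0], [0.0725, -0.4875, 0, 0, 0, 0], [0.0775, -0.5375, 0, 0, 0, 0], [0.0775, -0.5625, 0, 0, 0, 0]]]}}

```text
time_s: 14.5
position: [0.4521, -0.138, 0.1985]
tcp_rot: [[-0.989, 0.148, -0.002], [0.148, 0.989, 0.001], [0.002, 0.0, -1.0]]
force: [1.5, -0.3, -0.7]
opening: 0.291
grasp_force: 30.0
```

Scaled: 0.04 m is 0.1, 0.03 m is 0.075.

Call:
{"method": "play_rows", "body": {"motion": [[[0, 0, 0.025, 0, 0, 0], [0, 0, 0.075, 0, 0, 0], [0, 0, 0.1, 0, 0, 0], [0, 0, 0.1, 0, 0, 0], [0, 0, 0.1, 0, 0, 0]]]}}

```text
time_s: 14.92
position: [0.4529, -0.1354, 0.1587]
tcp_rot: [[-0.989, 0.145, -0.002], [0.145, 0.989, 0.002], [0.003, 0.001, -1.0]]
force: [-0.2, -0.2, -2.0]
opening: 0.296
grasp_force: 30.0
```

Run:
```python
from h import *
s=bot.read_state(); print(s['position'],s['opening'],s['force'])
print(go(.452,-.1385,.1085,81.6))
for c in('wrist','scene','top'):
    d=imaging.capture(c)
    if c=='wrist': cv2.imwrite('pics/w6.png',d['frame'][:,:,::-1])
    p=np.r_[s['position'][:2],s['position'][2]-.0745]
    print(c,fit('flask',[(d,mask(d,c,'flask',p+[0,0,.04]))],p,True))
    p=(.452,-.1385,.008);print(c,fit('ring',[(d,mask(d,c,'ring',p))],p,True))
```

```text
[ 0.4529 -0.1354  0.1587] 0.2956413575350701 [-0.2419 -0.1509 -1.9877]
(array([ 0.0003, -0.0033,  0.0502]), array([ 0.07, -0.15,  0.04]))
wrist (array([ 0.4533, -0.1344,  0.0842]), np.float64(0.3176336884498596), 1)
wrist (array([ 0.4513, -0.1384,  0.008 ]), np.float64(0.5516161918640137), 1)
scene (array([ 0.451 , -0.136 ,  0.0842]), np.float64(0.18335628509521484), 1)
scene (array([ 0.4509, -0.1388,  0.008 ]), np.float64(0.05453437566757202), 1)
top None
top None
```

View pics/w6.png

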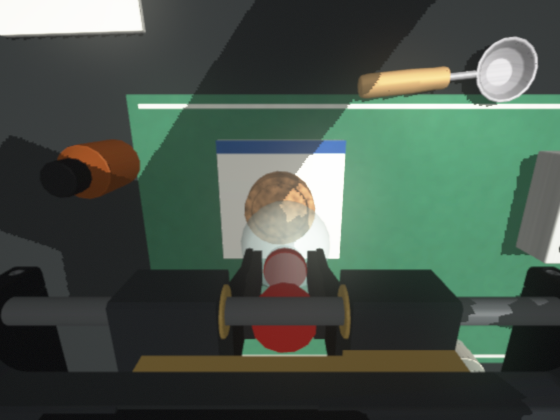

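The ring (280,208) shows about 3 mm to the -y side of the flask (285,250). I shift by that and lower the flask into the recess.

Scaled: 0.049 m is 0.1225, 0.047 m is 0.1175.

Call:
{"method": "play_rows", "body": {"motion": [[[0, -0.0075, 0, 0, 0, 0], [0, -0.0075, 0.03, 0, 0, 0], [0, -0.0075, 0.0625, 0, 0, 0], [0, -0.0075, 0.09, 0, 0, 0], [0, -0.0075, 0.1075, 0, 0, 0], [0, -0.0075, 0.1175, 0, 0, 0], [0, -0.0075, 0.1225, 0, 0, 0], [0, -0.0075, 0.1225, 0, 0, 0]]]}}

```text
time_s: 16.03
position: [0.453, -0.1392, 0.1104]
tcp_rot: [[-0.989, 0.146, -0.0], [0.146, 0.989, 0.0], [0.0, 0.0, -1.0]]
force: [-0.1, 0.1, -1.4]
opening: 0.289
grasp_force: 30.0
```

Scaled: 0.001 m is 0.0025.

Call:
{"method": "play_rows", "body": {"motion": [[[0, 0, 0, 0, 0, 0], [0, 0, 0.0025, 0, 0, 0], [0, 0, 0.0025, 0, 0, 0]]]}}

```text
time_s: 16.28
position: [0.4532, -0.1392, 0.1099]
tcp_rot: [[-0.989, 0.146, 0.001], [0.146, 0.989, -0.0], [-0.001, -0.0, -1.0]]
force: [0.0, -0.5, -0.9]
opening: 0.293
grasp_force: 30.0
```

Scaled: 0.0025 m is 0.0063, 0.001 m is 0.0025.

Call:
{"method": "play_rows", "body": {"motion": [[[0, 0, 0.0025, 0, 0, 0], [0.0013, 0, 0.005, 0, 0, 0], [0.0025, 0, 0.0063, 0, 0, 0], [0.0025, 0, 0.0063, 0, 0, 0]]]}}

```text
time_s: 16.62
position: [0.4517, -0.1388, 0.107]
tcp_rot: [[-0.989, 0.146, -0.0], [0.146, 0.989, 0.0], [0.0, 0.0, -1.0]]
force: [-0.8, 0.4, -0.7]
opening: 0.291
grasp_force: 30.0
```

Scaled: 0.001 m is 0.0025, 0.0005 m is 0.0013.

Call:
{"method": "play_rows", "body": {"motion": [[[0, 0, 0.0013, 0, 0, 0], [0, 0, 0.0025, 0, 0, 0], [0, 0, 0.0025, 0, 0, 0]]]}}

```text
time_s: 16.87
position: [0.4523, -0.1391, 0.1064]
tcp_rot: [[-0.989, 0.146, 0.001], [0.146, 0.989, -0.0], [-0.001, -0.0, -1.0]]
force: [0.2, 0.1, 3.7]
opening: 0.293
grasp_force: 30.0
```

Run:
```python
from h import *
s=bot.read_state(); print(s['position'],s['force'])
for c in('scene',):
    d=imaging.capture(c);f=d['frame'][:,:,::-1]
    p=(.452,-.139,.033)
    for f0 in (1,0):print(c,fit('flask',[(d,mask(d,c,'flask',np.array(p)+[0,0,.04]))],p,f0))
    p=(.452,-.139,.008);print(c,fit('ring',[(d,mask(d,c,'ring',p))],p,True))
    cv2.imwrite('pics/s7.png',cv2.resize(f[130:280,120:320],(800,600),interpolation=cv2.INTER_CUBIC))
```

```text
[ 0.4523 -0.1391  0.1064] [0.2115 0.1402 3.7315]
scene (array([ 0.4532, -0.1386,  0.033 ]), np.float64(0.17027956247329712), 1)
scene (array([ 0.4536, -0.1385,  0.0334]), np.float64(0.17098069190979004), 1)
scene (array([ 0.4513, -0.1386,  0.008 ]), np.float64(0.49431222677230835), 1)
```

View pics/s7.png

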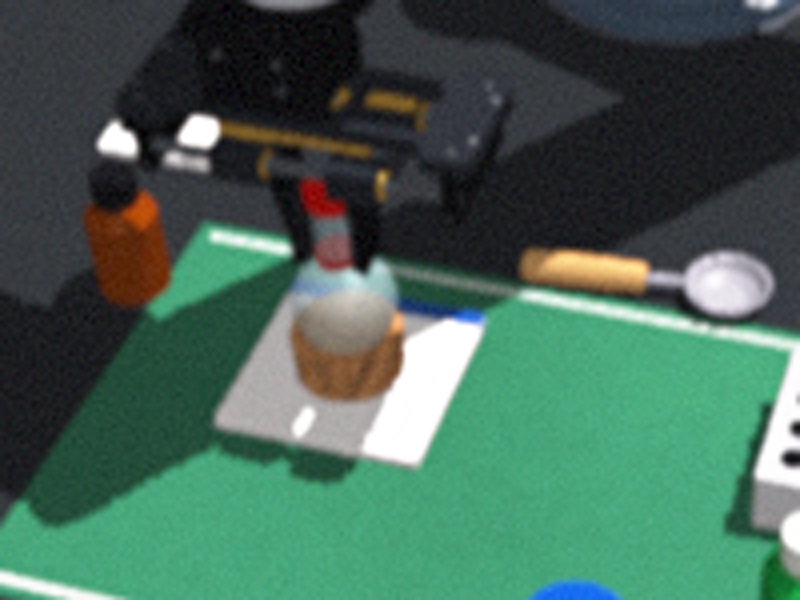

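The belly rests on the cork ring, upright, and a 3.7 N contact confirms it. I release it and go up and over to the jar.

Call:
{"method": "play_rows", "body": {"motion": [[[0, 0, 0, 0, 0, 0], [0, 0, 0, 0, 0, 0], [0, 0, 0, 0, 0, 0], [0, 0, 0, 0, 0, 0], [0, 0, 0, 0, 0, 0], [0, 0, 0, 0, 0, 0], [0, 0, 0, 0, 0, 0]]], "fingers": 0.087}}

```text
time_s: 17.65
position: [0.4519, -0.139, 0.106]
tcp_rot: [[-0.989, 0.146, -0.0], [0.146, 0.989, 0.0], [0.0, 0.0, -1.0]]
force: [0.2, -0.6, -0.1]
opening: 0.742
grasp_force: 0.0
```

Scaled: -0.13 m is -0.325, -0.125 m is -0.3125.

Call:
{"method": "play_rows", "body": {"motion": [[[0, 0, -0.0125, 0, 0, 0], [0, 0, -0.05, 0, 0, 0], [0, 0, -0.1125, 0, 0, 0], [0, 0, -0.1875, 0, 0, 0], [0, 0, -0.2625, 0, 0, 0], [0, 0, -0.3125, 0, 0, 0], [-0.05, 0.05, -0.325, 0, 0, 0], [-0.1125, 0.1125, -0.325, 0, 0, 0]]]}}

```text
time_s: 18.32
position: [0.5034, -0.1021, 0.239]
tcp_rot: [[-0.989, 0.149, 0.004], [0.149, 0.989, -0.002], [-0.004, -0.002, -1.0]]
force: [-0.0, -0.7, -0.6]
opening: 0.998
grasp_force: 0.0
```

Scaled: 0.144 m is 0.36, -0.14 m is -0.35.

Call:
{"method": "play_rows", "body": {"motion": [[[-0.07, 0.07, 0, 0, 0, 0], [-0.14, 0.14, 0, 0, 0, 0], [-0.21, 0.21, 0, 0, 0, 0], [-0.28, 0.28, 0.05, 0, 0, 0], [-0.325, 0.335, 0.1, 0, 0, 0], [-0.35, 0.36, 0.15, 0, 0, 0], [-0.35, 0.36, 0.175, 0, 0, 0], [-0.35, 0.36, 0.175, 0, 0, 0]]]}}

```text
time_s: 18.98
position: [0.6603, 0.0219, 0.1628]
tcp_rot: [[-0.99, 0.144, -0.007], [0.144, 0.99, 0.001], [0.007, -0.001, -1.0]]
force: [-1.3, -1.0, -0.8]
opening: 1.003
grasp_force: 0.0
```

Run:
```python
from h import *
s=bot.read_state(); print(s['time_s'],s['position'],s['opening'],s['force'])
d=imaging.capture('wrist'); cv2.imwrite('pics/w8.png',d['frame'][:,:,::-1])
p=(.6667,.0207,0)
print(fit('jar',[(d,mask(d,'wrist','jar',np.array(p)+[0,0,.05]))],p,1))
p=(.6095,.1257,0); print(fit('green_bottle',[(d,mask(d,'wrist','green_bottle',np.array(p)+[0,0,.05]))],p,True))
p=(.452,-.139,.033); d=imaging.capture('top'); print(fit('flask',[(d,mask(d,'top','flask',np.array(p)+[0,0,.05]))],p,True))
print(go(.6667,.0207,.036,81.6))
```

```text
18.9833 [0.6603 0.0219 0.1628] 1.002798758256141 [-1.291  -0.9668 -0.8034]
None
(array([0.6106, 0.127 , 0.    ]), np.float64(0.03958708047866821), 1)
(array([ 0.4518, -0.1401,  0.033 ]), np.float64(0.05846059322357178), 1)
(array([-0.0035,  0.0013,  0.1319]), array([-0.01,  0.13, -0.06]))
```

View pics/w8.png

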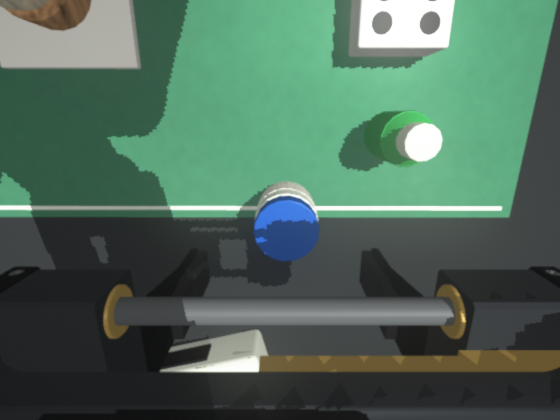

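The jar lid at (286,227) is centred between the fingers, and the green bottle at (412,138) is clear. I descend and grip.

Scaled: 0.126 m is 0.315, 0.01 m is 0.025.

Call:
{"method": "play_rows", "body": {"motion": [[[-0.0125, 0, 0.025, 0, 0, 0], [-0.0125, 0, 0.1, 0, 0, 0], [-0.0125, 0, 0.175, 0, 0, 0], [-0.0125, 0, 0.2375, 0, 0, 0], [-0.0125, 0, 0.2875, 0, 0, 0], [-0.0125, 0, 0.315, 0, 0, 0], [-0.0125, 0, 0.315, 0, 0, 0], [-0.0125, 0, 0.315, 0, 0, 0]]]}}

```text
time_s: 19.9
position: [0.6677, 0.02, 0.0401]
tcp_rot: [[-0.989, 0.146, 0.0], [0.146, 0.989, -0.0], [-0.0, -0.0, -1.0]]
force: [0.5, -0.6, 0.2]
opening: 0.995
grasp_force: 0.0
```

Call:
{"method": "play_rows", "body": {"motion": [[[0, 0, 0, 0, 0, 0], [0, 0, 0, 0, 0, 0], [0, 0, 0, 0, 0, 0], [0, 0, 0, 0, 0, 0], [0, 0, 0, 0, 0, 0], [0, 0, 0, 0, 0, 0], [0, 0, 0, 0, 0, 0], [0, 0, 0, 0, 0, 0]]], "fingers": 0.045}}

```text
time_s: 20.57
position: [0.6679, 0.0206, 0.0407]
tcp_rot: [[-0.989, 0.146, 0.001], [0.146, 0.989, 0.0], [-0.001, 0.001, -1.0]]
force: [-0.3, 1.1, 3.8]
opening: 0.637
grasp_force: 30.0
```

Call:
{"method": "play_rows", "body": {"motion": [[[0, 0, 0, 0, 0, 0], [0, 0, 0, 0, 0, 0], [0, 0, 0, 0, 0, 0]]]}}

```text
time_s: 20.82
position: [0.6679, 0.0207, 0.0407]
tcp_rot: [[-0.989, 0.146, 0.001], [0.146, 0.989, 0.0], [-0.001, 0.001, -1.0]]
force: [-0.6, 1.6, 5.7]
opening: 0.636
grasp_force: 30.0
```

Scaled: -0.18 m is -0.45, -0.13 m is -0.325.

Call:
{"method": "play_rows", "body": {"motion": [[[0, 0, -0.025, 0, 0, 0], [0, 0, -0.075, 0, 0, 0], [0.025, -0.0625, -0.1, 0, 0, 0], [0.0575, -0.15, -0.1, 0, 0, 0], [0.0925, -0.2375, -0.1, 0, 0, 0], [0.125, -0.325, -0.1, 0, 0, 0], [0.155, -0.4, -0.1, 0, 0, 0], [0.175, -0.45, -0.1, 0, 0, 0]]]}}

```text
time_s: 21.48
position: [0.5697, -0.1503, 0.0799]
tcp_rot: [[-0.989, 0.147, -0.002], [0.147, 0.989, -0.001], [0.002, -0.001, -1.0]]
force: [0.0, 0.2, -2.0]
opening: 0.635
grasp_force: 30.0
```

Scaled: -0.009 m is -0.0225, 0.002 m is 0.005.

Call:
{"method": "play_rows", "body": {"motion": [[[0.005, -0.0225, 0, 0, 0, 0], [0.005, -0.0225, 0, 0, 0, 0], [0.005, -0.0225, 0, 0, 0, 0], [0.005, -0.0225, 0, 0, 0, 0]]]}}

```text
time_s: 21.82
position: [0.5693, -0.1552, 0.08]
tcp_rot: [[-0.989, 0.145, 0.0], [0.145, 0.989, 0.0], [-0.0, 0.0, -1.0]]
force: [0.3, -1.0, -1.7]
opening: 0.635
grasp_force: 30.0
```

Run:
```python
from h import *
s=bot.read_state(); print(s['position'],s['opening'],s['force'])
for c in('scene',):
    d=imaging.capture(c)
    p=np.r_[s['position'][:2],s['position'][2]-.0407]
    print(c,fit('jar',[(d,mask(d,c,'jar',p+[0,0,.04]))],p,True))
    p=(.452,-.139,0,-.146);t=mask(d,c,'tile',p[:3]);print(c,fit('tile',[(d,t)],p,True))
print(go(.5692,-.1562,.041,81.6))
```

```text
[ 0.5693 -0.1552  0.08  ] 0.6350016113781429 [ 0.2688 -0.9641 -1.7039]
scene (array([ 0.5665, -0.155 ,  0.0393]), np.float64(0.31431812047958374), 1)
scene (array([ 0.4513, -0.1371,  0.    , -0.1343]), np.float64(0.6936011910438538), 1)
(array([-0.0001, -0.0014,  0.039 ]), array([0.  , 0.  , 0.14]))
```

Position is good. I lower the jar and release it.

Scaled: 0.039 m is 0.0975, 0.0385 m is 0.0963.

Call:
{"method": "play_rows", "body": {"motion": [[[0, -0.0025, 0.025, 0, 0, 0], [0, -0.0025, 0.05, 0, 0, 0], [0, -0.0025, 0.075, 0, 0, 0], [0, -0.0025, 0.09, 0, 0, 0], [0, -0.0025, 0.0963, 0, 0, 0], [0, -0.0025, 0.0975, 0, 0, 0], [0, -0.0025, 0.0975, 0, 0, 0]]]}}

```text
time_s: 22.55
position: [0.5674, -0.1564, 0.0407]
tcp_rot: [[-0.989, 0.146, -0.003], [0.146, 0.989, 0.002], [0.003, 0.001, -1.0]]
force: [-1.7, 1.8, 1.9]
opening: 0.633
grasp_force: 30.0
```

Call:
{"method": "play_rows", "body": {"motion": [[[0, 0, 0, 0, 0, 0], [0, 0, 0, 0, 0, 0], [0, 0, 0, 0, 0, 0], [0, 0, 0, 0, 0, 0], [0, 0, 0, 0, 0, 0], [0, 0, 0, 0, 0, 0]]], "fingers": 0.087}}

```text
time_s: 23.05
position: [0.5687, -0.1573, 0.0411]
tcp_rot: [[-0.989, 0.146, 0.0], [0.146, 0.989, -0.0], [-0.0, -0.0, -1.0]]
force: [0.8, -0.2, -0.5]
opening: 0.972
grasp_force: 0.0
```

Scaled: -0.17 m is -0.425, -0.14 m is -0.35.

Call:
{"method": "play_rows", "body": {"motion": [[[0, 0, -0.025, 0, 0, 0], [0, 0, -0.0875, 0, 0, 0], [0, 0, -0.175, 0, 0, 0], [0, 0, -0.2625, 0, 0, 0], [0, 0, -0.35, 0, 0, 0], [0, 0, -0.425, 0, 0, 0], [0, 0, -0.425, 0, 0, 0], [0, 0, -0.425, 0, 0, 0]]]}}

```text
time_s: 23.72
position: [0.5697, -0.1577, 0.214]
tcp_rot: [[-0.989, 0.146, 0.005], [0.146, 0.989, -0.003], [-0.006, -0.002, -1.0]]
force: [0.5, -0.2, -1.0]
opening: 1.002
grasp_force: 0.0
```

Run:
```python
from h import *
s=bot.read_state(); print(s['position'],s['opening'],s['force'],s['joint_positions'])
for c in('wrist','scene','top'):
    d=imaging.capture(c)
    p=np.array([.569,-.156,0])
    print(c,fit('jar',[(d,mask(d,c,'jar',p+[0,0,.04]))],p,True))
    p=(.452,-.139,.033);print(c,fit('flask',[(d,mask(d,c,'flask',np.array(p)+[0,0,.04]))],p,True))
print(go(.3895,-.288,.21,-8.4))
```

```text
[ 0.5697 -0.1577  0.214 ] 1.001652489415873 [ 0.4829 -0.1595 -0.9778] [ -26.2922   29.2075   88.8565   -0.0004   61.5984 -107.9122]
wrist (array([ 0.5661, -0.1555,  0.    ]), np.float64(0.03899461030960083), 1)
wrist (array([ 0.4527, -0.1377,  0.033 ]), np.float64(0.039617955684661865), 1)
scene (array([ 0.5652, -0.157 ,  0.    ]), np.float64(0.06492024660110474), 1)
scene (array([ 0.4511, -0.137 ,  0.033 ]), np.float64(0.2859809994697571), 1)
top None
top None
(array([ 0.1577, -0.1557,  0.0002]), array([  0.11,  -0.06, -89.98]))
```

Scaled: 0.158 m is 0.395, -0.156 m is -0.39, 56 degrees is 0.1556.

Call:
{"method": "play_rows", "body": {"motion": [[[0.05, -0.0475, 0, 0, 0, 0.0194], [0.1, -0.0975, 0, 0, 0, 0.0389], [0.15, -0.145, 0, 0, 0, 0.0583], [0.2, -0.195, 0, 0, 0, 0.0778], [0.25, -0.2425, 0, 0, 0, 0.0972], [0.3, -0.2925, 0, 0, 0, 0.1167], [0.35, -0.34, 0, 0, 0, 0.1361], [0.395, -0.39, 0, 0, 0, 0.1556]]]}}

```text
time_s: 24.83
position: [0.3881, -0.2887, 0.2108]
tcp_rot: [[-0.427, 0.904, -0.001], [0.904, 0.427, 0.001], [0.001, -0.0, -1.0]]
force: [-0.5, 0.5, -0.5]
opening: 1.001
grasp_force: 0.0
```

Scaled: 0.05 m is 0.125, 0.045 m is 0.1125, 34 degrees is 0.0944.

Call:
{"method": "play_rows", "body": {"motion": [[[0, 0, 0, 0, 0, 0.0194], [0, 0, 0.0125, 0, 0, 0.0389], [0, 0, 0.0375, 0, 0, 0.0583], [0, 0, 0.075, 0, 0, 0.0778], [0, 0, 0.1125, 0, 0, 0.0944], [0, 0, 0.125, 0, 0, 0.0944], [0, 0, 0.125, 0, 0, 0.0944]]]}}

```text
time_s: 25.42
position: [0.3888, -0.2878, 0.1598]
tcp_rot: [[0.143, 0.99, -0.002], [0.99, -0.143, 0.003], [0.002, -0.003, -1.0]]
force: [0.5, -0.1, 0.0]
opening: 1.002
grasp_force: 0.0
```

Run:
```python
from h import *
s=bot.read_state(); print(s['position'],s['force'],s['joint_positions'])
for c in('wrist','scene','top'):
    d=imaging.capture(c)
    if c=='wrist': cv2.imwrite('pics/w9.png',d['frame'][:,:,::-1])
    p=np.array([.3895,-.288,0])
    print(c,fit('brown_bottle',[(d,mask(d,c,'brown_bottle',p+[0,0,.04]))],p,True))
    p=np.array([.567,-.156,0])
    print(c,fit('jar',[(d,mask(d,c,'jar',p+[0,0,.04]))],p,True))
    p=(.452,-.139,.033);print(c,fit('flask',[(d,mask(d,c,'flask',np.array(p)+[0,0,.04]))],p,True))
print(go(.3895,-.288,.04,-8.4))
```

```text
[ 0.3888 -0.2878  0.1598] [ 0.4991 -0.0648  0.0124] [-49.7691  26.7108 106.4696  -0.0039  47.0231 -41.5365]
wrist (array([ 0.3922, -0.2869,  0.    ]), np.float64(0.04329109191894531), 1)
wrist (array([ 0.5687, -0.155 ,  0.    ]), np.float64(0.020322144031524658), 1)
wrist (array([ 0.4526, -0.137 ,  0.033 ]), np.float64(0.023172080516815186), 1)
scene (array([ 0.3892, -0.2883,  0.    ]), np.float64(0.0825149416923523), 1)
scene (array([ 0.5652, -0.156 ,  0.    ]), np.float64(0.06941366195678711), 1)
scene (array([ 0.4506, -0.1377,  0.033 ]), np.float64(0.050840020179748535), 1)
top None
top None
top None
(array([ 0.0006, -0.0002,  0.1213]), array([0.02, 0.02, 0.03]))
```

View pics/w9.png

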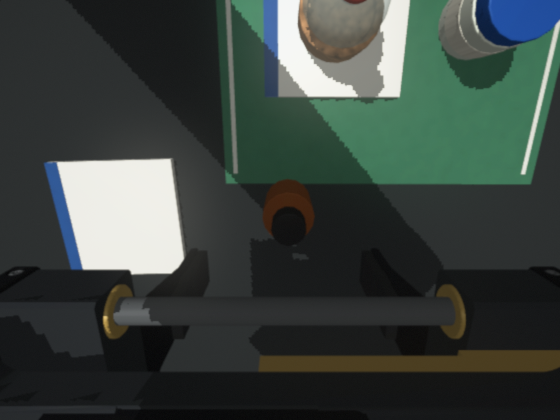

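The bottle cap at (289,226) lies between the fingers. I descend and grip.

Scaled: 0.12 m is 0.3, 0.04 m is 0.1.

Call:
{"method": "play_rows", "body": {"motion": [[[0, 0.005, 0.025, 0, 0, 0], [0, 0.005, 0.1, 0, 0, 0], [0, 0.005, 0.175, 0, 0, 0], [0, 0.005, 0.2375, 0, 0, 0], [0, 0.005, 0.28, 0, 0, 0], [0, 0.005, 0.3, 0, 0, 0], [0, 0.005, 0.3, 0, 0, 0], [0, 0.005, 0.3, 0, 0, 0]]]}}

```text
time_s: 26.68
position: [0.3915, -0.2887, 0.0408]
tcp_rot: [[0.146, 0.989, -0.0], [0.989, -0.146, 0.0], [0.0, -0.0, -1.0]]
force: [-0.5, -0.6, 0.5]
opening: 0.997
grasp_force: 0.0
```

Call:
{"method": "play_rows", "body": {"motion": [[[0, 0, 0, 0, 0, 0], [0, 0, 0, 0, 0, 0], [0, 0, 0, 0, 0, 0], [0, 0, 0, 0, 0, 0], [0, 0, 0, 0, 0, 0], [0, 0, 0, 0, 0, 0], [0, 0, 0, 0, 0, 0], [0, 0, 0, 0, 0, 0]]], "fingers": 0.035}}

```text
time_s: 27.35
position: [0.3916, -0.2888, 0.0412]
tcp_rot: [[0.146, 0.989, 0.0], [0.989, -0.146, -0.0], [-0.0, 0.0, -1.0]]
force: [-0.5, -0.4, 0.7]
opening: 0.497
grasp_force: 30.0
```

Call:
{"method": "play_rows", "body": {"motion": [[[0, 0, 0, 0, 0, 0], [0, 0, 0, 0, 0, 0], [0, 0, 0, 0, 0, 0], [0, 0, 0, 0, 0, 0]]]}}

```text
time_s: 27.68
position: [0.3915, -0.2888, 0.0412]
tcp_rot: [[0.146, 0.989, 0.0], [0.989, -0.146, -0.0], [-0.0, 0.0, -1.0]]
force: [-0.5, 0.1, 3.7]
opening: 0.497
grasp_force: 30.0
```

Call:
{"method": "play_rows", "body": {"motion": [[[0, 0, -0.025, 0, 0, 0], [0, 0, -0.0875, 0, 0, 0], [0, 0, -0.1625, 0, 0, 0], [0, 0, -0.25, 0, 0, 0], [0, 0, -0.3375, 0, 0, 0], [0, 0, -0.4125, 0, 0, 0], [0.02, 0.0125, -0.45, 0, 0, 0], [0.075, 0.05, -0.45, 0, 0, 0]]]}}

```text
time_s: 28.35
position: [0.4163, -0.2651, 0.2255]
tcp_rot: [[0.149, 0.989, 0.005], [0.989, -0.149, -0.007], [-0.007, 0.006, -1.0]]
force: [0.7, -0.5, -1.2]
opening: 0.501
grasp_force: 30.0
```

Scaled: 0.207 m is 0.5175, 0.192 m is 0.48.

Call:
{"method": "play_rows", "body": {"motion": [[[0.07, 0.045, 0, 0, 0, 0], [0.14, 0.09, 0, 0, 0, 0], [0.21, 0.1375, 0, 0, 0, 0], [0.28, 0.1825, 0, 0, 0, 0], [0.35, 0.2275, 0, 0, 0, 0], [0.42, 0.2725, 0, 0, 0, 0], [0.48, 0.3125, 0, 0, 0, 0], [0.5175, 0.3375, 0, 0, 0, 0]]]}}

```text
time_s: 29.02
position: [0.5805, -0.0741, 0.2212]
tcp_rot: [[0.144, 0.99, 0.0], [0.99, -0.144, 0.001], [0.001, 0.0, -1.0]]
force: [-0.6, -0.1, -0.9]
opening: 0.495
grasp_force: 30.0
```

Scaled: 0.12 m is 0.3, 0.105 m is 0.2625.

Call:
{"method": "play_rows", "body": {"motion": [[[0, 0, 0.05, 0, 0, 0], [0, 0, 0.125, 0, 0, 0], [0, 0, 0.2, 0, 0, 0], [0, 0, 0.2625, 0, 0, 0], [0, 0, 0.3, 0, 0, 0], [0, 0, 0.3, 0, 0, 0], [0, 0, 0.3, 0, 0, 0]]]}}

```text
time_s: 29.6
position: [0.5786, -0.0766, 0.1005]
tcp_rot: [[0.146, 0.989, -0.003], [0.989, -0.146, 0.001], [0.0, -0.003, -1.0]]
force: [-0.2, 0.1, -1.0]
opening: 0.502
grasp_force: 30.0
```

Run:
```python
from h import *
s=bot.read_state(); print(s['position'],s['force'],s['opening'])
for c in('wrist','scene'):
    d=imaging.capture(c)
    p=np.array([.567,-.156,0])
    print(c,fit('jar',[(d,mask(d,c,'jar',p+[0,0,.04]))],p,True))
    p=np.r_[s['position'][:2],s['position'][2]-.0412];print(c,fit('brown_bottle',[(d,mask(d,c,'brown_bottle',np.array(p)+[0,0,.04]))],p,True))
print(go(.5792,-.077,.0415,-8.4))
```

```text
[ 0.5786 -0.0766  0.1005] [-0.1632  0.1254 -1.0259] 0.5020270090042126
wrist (array([ 0.5685, -0.154 ,  0.    ]), np.float64(0.9559512734413147), 1)
wrist (array([ 0.5793, -0.0738,  0.0593]), np.float64(0.27494966983795166), 1)
scene (array([ 0.5659, -0.1567,  0.    ]), np.float64(0.3603056073188782), 1)
scene (array([ 0.5818, -0.0719,  0.0593]), np.float64(0.6162142157554626), 1)
(array([ 0.    , -0.0011,  0.0609]), array([0.14, 0.03, 0.02]))
```

Scaled: 0.059 m is 0.1475, 0.03 m is 0.075.

Call:
{"method": "play_rows", "body": {"motion": [[[0, 0, 0.0375, 0, 0, 0], [0, 0, 0.075, 0, 0, 0], [0, 0, 0.1075, 0, 0, 0], [0, 0, 0.13, 0, 0, 0], [0, 0, 0.1425, 0, 0, 0], [0, 0, 0.1475, 0, 0, 0], [0, 0, 0.1475, 0, 0, 0], [0, 0, 0.1475, 0, 0, 0]]]}}

```text
time_s: 30.57
position: [0.5799, -0.077, 0.0426]
tcp_rot: [[0.146, 0.989, 0.001], [0.989, -0.146, -0.0], [-0.0, 0.001, -1.0]]
force: [-0.3, 0.2, -1.9]
opening: 0.497
grasp_force: 30.0
```

Scaled: 0.0015 m is 0.0038, 0.001 m is 0.0025.

Call:
{"method": "play_rows", "body": {"motion": [[[0, 0, 0.0025, 0, 0, 0], [0, 0, 0.0038, 0, 0, 0], [0, 0, 0.0038, 0, 0, 0]]]}}

```text
time_s: 30.82
position: [0.5799, -0.077, 0.0412]
tcp_rot: [[0.146, 0.989, 0.001], [0.989, -0.146, -0.0], [-0.0, 0.001, -1.0]]
force: [-0.2, 0.1, 1.4]
opening: 0.501
grasp_force: 30.0
```

Call:
{"method": "play_rows", "body": {"motion": [[[0, 0, 0, 0, 0, 0], [0, 0, 0, 0, 0, 0], [0, 0, 0, 0, 0, 0], [0, 0, 0, 0, 0, 0], [0, 0, 0, 0, 0, 0], [0, 0, 0, 0, 0, 0]]], "fingers": 0.087}}

```text
time_s: 31.32
position: [0.5794, -0.0769, 0.0405]
tcp_rot: [[0.146, 0.989, -0.0], [0.989, -0.146, 0.0], [0.0, -0.0, -1.0]]
force: [0.3, 0.3, 0.0]
opening: 0.866
grasp_force: 0.0
```

Scaled: -0.17 m is -0.425, -0.14 m is -0.35.

Call:
{"method": "play_rows", "body": {"motion": [[[0, 0, -0.025, 0, 0, 0], [0, 0, -0.0875, 0, 0, 0], [0, 0, -0.175, 0, 0, 0], [0, 0, -0.2625, 0, 0, 0], [0, 0, -0.35, 0, 0, 0], [0, 0, -0.425, 0, 0, 0], [0, 0, -0.425, 0, 0, 0], [0, 0, -0.425, 0, 0, 0]]]}}

```text
time_s: 31.98
position: [0.5805, -0.0772, 0.2134]
tcp_rot: [[0.146, 0.989, 0.005], [0.989, -0.146, -0.002], [-0.001, 0.006, -1.0]]
force: [-0.8, -0.2, -1.0]
opening: 1.001
grasp_force: 0.0
```

Run:
```python
from h import *
s=bot.read_state(); print(s['position'],s['opening'],s['force'],s['joint_positions'])
for c in('wrist','scene'):
    d=imaging.capture(c)
    for n,p in(('jar',[.568,-.156,0]),('brown_bottle',[.5795,-.077,0]),('green_bottle',[.61,.126,0])):
        p=np.array(p);print(c,n,fit(n,[(d,mask(d,c,n,p+[0,0,.04]))],p,True))
print(go(.469,.312,.21,81.6),go(.469,.312,.21))
```

```text
[ 0.5805 -0.0772  0.2134] 1.0010464242227641 [-0.7747 -0.22   -0.9775] [-18.5007  28.851   89.6767  -0.0011  61.1464 -10.1234]
wrist jar (array([ 0.5685, -0.1542,  0.    ]), np.float64(0.08005619049072266), 1)
wrist brown_bottle (array([ 0.5803, -0.075 ,  0.    ]), np.float64(0.09907609224319458), 1)
wrist green_bottle None
scene jar (array([ 0.5653, -0.157 ,  0.    ]), np.float64(0.06858551502227783), 1)
scene brown_bottle (array([ 0.5777, -0.076 ,  0.    ]), np.float64(0.048154234886169434), 1)
scene green_bottle None
(array([ 0.3686, -0.1654, -0.0001]), array([ -0.09,  -0.13, -89.99])) (array([ 0.3686, -0.1654, -0.0001]), array([0., 0., 0.]))
```

Scaled: 0.25 m is 0.625, 0.219 m is 0.5475, -56 degrees is -0.1556.

Call:
{"method": "play_rows", "body": {"motion": [[[0.0775, -0.035, 0, 0, 0, -0.0194], [0.155, -0.07, 0, 0, 0, -0.0389], [0.235, -0.105, 0, 0, 0, -0.0583], [0.3125, -0.14, 0, 0, 0, -0.0778], [0.39, -0.175, 0, 0, 0, -0.0972], [0.4675, -0.21, 0, 0, 0, -0.1167], [0.5475, -0.245, 0, 0, 0, -0.1361], [0.625, -0.28, 0, 0, 0, -0.1556]]]}}

```text
time_s: 33.05
position: [0.5042, 0.1883, 0.2101]
tcp_rot: [[-0.743, 0.67, -0.001], [0.67, 0.743, -0.0], [0.001, -0.001, -1.0]]
force: [0.6, 0.9, 1.3]
opening: 0.996
grasp_force: 0.0
```

Scaled: 0.1105 m is 0.2763, 0.1 m is 0.25, -34 degrees is -0.0944.

Call:
{"method": "play_rows", "body": {"motion": [[[0.0625, 0.04, 0, 0, 0, -0.0194], [0.125, 0.0775, 0, 0, 0, -0.0389], [0.1875, 0.1175, 0, 0, 0, -0.0583], [0.25, 0.155, 0.025, 0, 0, -0.0778], [0.2763, 0.171, 0.1, 0, 0, -0.0944], [0.2763, 0.171, 0.15, 0, 0, -0.0944], [0.2763, 0.171, 0.15, 0, 0, -0.0944], [0.2763, 0.171, 0.15, 0, 0, -0.0944]]]}}

```text
time_s: 33.72
position: [0.4686, 0.3116, 0.1493]
tcp_rot: [[-0.989, 0.146, -0.003], [0.146, 0.989, -0.001], [0.003, -0.002, -1.0]]
force: [0.1, 0.3, 0.4]
opening: 0.997
grasp_force: 0.0
```

Run:
```python
from h import *
s=bot.read_state(); print(s['position'],s['opening'],s['force'])
for c in('wrist','scene','top'):
    d=imaging.capture(c)
    if c=='wrist': cv2.imwrite('pics/w10.png',d['frame'][:,:,::-1])
    for n,p in(('cup',[.469,.312,0]),('jar',[.568,-.156,0]),('brown_bottle',[.5795,-.077,0]),('green_bottle',[.61,.126,0]),('flask',[.452,-.139,.033])):
        p=np.array(p);print(c,n,fit(n,[(d,mask(d,c,n,p+[0,0,.04]))],p,True))
print(go(.469,.312,.033,81.6))
```

```text
[0.4686 0.3116 0.1493] 0.9973182368836689 [0.069  0.2651 0.3925]
wrist cup (array([0.4689, 0.3124, 0.    ]), np.float64(0.05710262060165405), 1)
wrist jar None
wrist brown_bottle None
wrist green_bottle None
wrist flask None
scene cup (array([0.4675, 0.3125, 0.    ]), np.float64(0.051886022090911865), 1)
scene jar (array([ 0.5652, -0.1554,  0.    ]), np.float64(0.07767927646636963), 1)
scene brown_bottle (array([ 0.5777, -0.0763,  0.    ]), np.float64(0.05959659814834595), 1)
scene green_bottle (array([0.6081, 0.1275, 0.    ]), np.float64(0.040876686573028564), 1)
scene flask (array([ 0.4499, -0.1377,  0.033 ]), np.float64(0.08525913953781128), 1)
top cup (array([0.4594, 0.3083, 0.    ]), np.float64(0.7521607279777527), 1)
top jar (array([ 0.566 , -0.1585,  0.    ]), np.float64(0.06057727336883545), 1)
top brown_bottle (array([ 0.5778, -0.0783,  0.    ]), np.float64(0.056181490421295166), 1)
top green_bottle (array([0.6089, 0.1251, 0.    ]), np.float64(0.08082932233810425), 1)
top flask None
(array([0.0005, 0.0001, 0.1175]), array([-0.  , -0.01,  0.02]))
```

View pics/w10.png

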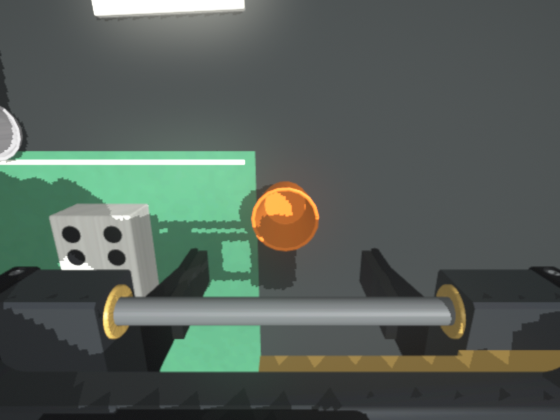

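The cup at (285,218) is centred between the fingers, and everything placed so far still stands. I grip the cup.

Scaled: 0.115 m is 0.2875, 0.02 m is 0.05.

Call:
{"method": "play_rows", "body": {"motion": [[[0, 0, 0.05, 0, 0, 0], [0, 0, 0.125, 0, 0, 0], [0, 0, 0.2, 0, 0, 0], [0, 0, 0.25, 0, 0, 0], [0, 0, 0.275, 0, 0, 0], [0, 0, 0.2875, 0, 0, 0], [0, 0, 0.2875, 0, 0, 0], [0, 0, 0.2875, 0, 0, 0]]]}}

```text
time_s: 35.28
position: [0.4702, 0.3121, 0.0363]
tcp_rot: [[-0.989, 0.146, 0.001], [0.146, 0.989, 0.001], [-0.001, 0.001, -1.0]]
force: [0.5, -0.2, 0.6]
opening: 0.998
grasp_force: 0.0
```

Call:
{"method": "play_rows", "body": {"motion": [[[0, 0, 0, 0, 0, 0], [0, 0, 0, 0, 0, 0], [0, 0, 0, 0, 0, 0], [0, 0, 0, 0, 0, 0], [0, 0, 0, 0, 0, 0], [0, 0, 0, 0, 0, 0], [0, 0, 0, 0, 0, 0], [0, 0, 0, 0, 0, 0]]], "fingers": 0.045}}

```text
time_s: 35.95
position: [0.4696, 0.3118, 0.0358]
tcp_rot: [[-0.989, 0.146, 0.0], [0.146, 0.989, 0.0], [-0.0, 0.0, -1.0]]
force: [-0.3, -0.3, 3.0]
opening: 0.613
grasp_force: 29.5
```

Call:
{"method": "play_rows", "body": {"motion": [[[0, 0, 0, 0, 0, 0], [0, 0, 0, 0, 0, 0], [0, 0, 0, 0, 0, 0]]]}}

```text
time_s: 36.2
position: [0.4696, 0.3118, 0.0358]
tcp_rot: [[-0.989, 0.146, 0.0], [0.146, 0.989, 0.0], [-0.0, 0.0, -1.0]]
force: [-0.5, 0.4, 4.2]
opening: 0.616
grasp_force: 29.5
```

Scaled: -0.125 m is -0.3125, -0.09 m is -0.225.

Call:
{"method": "play_rows", "body": {"motion": [[[0, 0, -0.025, 0, 0, 0], [0, 0, -0.075, 0, 0, 0], [0, 0, -0.15, 0, 0, 0], [0, -0.0125, -0.2125, 0, 0, 0], [-0.01, -0.0625, -0.225, 0, 0, 0], [-0.0225, -0.1375, -0.225, 0, 0, 0], [-0.035, -0.225, -0.225, 0, 0, 0], [-0.0475, -0.3125, -0.225, 0, 0, 0]]]}}

```text
time_s: 36.87
position: [0.4699, 0.1846, 0.1262]
tcp_rot: [[-0.99, 0.144, 0.001], [0.144, 0.99, 0.0], [-0.001, 0.0, -1.0]]
force: [0.5, -0.3, -0.1]
opening: 0.612
grasp_force: 29.7
```

Scaled: -0.184 m is -0.46, -0.178 m is -0.445.

Call:
{"method": "play_rows", "body": {"motion": [[[-0.0125, -0.0875, 0, 0, 0, 0], [-0.0275, -0.175, 0, 0, 0, 0], [-0.04, -0.2625, 0, 0, 0, 0], [-0.0525, -0.3375, 0, 0, 0, 0], [-0.065, -0.4, 0, 0, 0, 0], [-0.0725, -0.445, 0, 0, 0, 0], [-0.0725, -0.46, 0, 0, 0, 0], [-0.0725, -0.46, 0, 0, 0, 0]]]}}

```text
time_s: 37.53
position: [0.4719, -0.002, 0.1257]
tcp_rot: [[-0.989, 0.149, 0.0], [0.149, 0.989, 0.0], [-0.0, 0.0, -1.0]]
force: [-0.1, 0.2, -0.8]
opening: 0.621
grasp_force: 29.7
```

Scaled: 0.05 m is 0.125, 0.03 m is 0.075.

Call:
{"method": "play_rows", "body": {"motion": [[[0, 0, 0.025, 0, 0, 0], [0, 0, 0.075, 0, 0, 0], [0, 0, 0.125, 0, 0, 0], [0, 0, 0.125, 0, 0, 0], [0, 0, 0.125, 0, 0, 0]]]}}

```text
time_s: 37.95
position: [0.4709, 0.0005, 0.075]
tcp_rot: [[-0.99, 0.144, -0.003], [0.144, 0.99, 0.001], [0.003, 0.0, -1.0]]
force: [-0.8, 0.0, -0.9]
opening: 0.611
grasp_force: 29.7
```

Run:
```python
from h import *
print(bot.read_state()['opening'],bot.read_state()['position'],go(.472,-.001,.0365,81.6))
```

```text
0.6110659537442267 [0.4709 0.0005 0.075 ] (array([-0.0014, -0.0013,  0.0385]), array([ 0.03, -0.18,  0.1 ]))
```

Scaled: 0.0385 m is 0.0963, -0.001 m is -0.0025.

Call:
{"method": "play_rows", "body": {"motion": [[[-0.0025, -0.0025, 0.03, 0, 0, 0], [-0.0025, -0.0025, 0.06, 0, 0, 0], [-0.0025, -0.0025, 0.0825, 0, 0, 0], [-0.0025, -0.0025, 0.0925, 0, 0, 0], [-0.0025, -0.0025, 0.0963, 0, 0, 0], [-0.0025, -0.0025, 0.0963, 0, 0, 0], [-0.0025, -0.0025, 0.0963, 0, 0, 0]]]}}

```text
time_s: 38.53
position: [0.473, -0.0019, 0.0375]
tcp_rot: [[-0.989, 0.146, 0.001], [0.146, 0.989, -0.0], [-0.001, -0.0, -1.0]]
force: [0.3, 0.1, -0.1]
opening: 0.613
grasp_force: 29.7
```

Scaled: 0.0015 m is 0.0038, 0.001 m is 0.0025.

Call:
{"method": "play_rows", "body": {"motion": [[[0, 0, 0.0025, 0, 0, 0], [0, 0, 0.0038, 0, 0, 0], [0, 0, 0.0038, 0, 0, 0], [0, 0, 0.0038, 0, 0, 0]]]}}

```text
time_s: 38.87
position: [0.4731, -0.0021, 0.0358]
tcp_rot: [[-0.989, 0.146, 0.001], [0.146, 0.989, -0.0], [-0.001, -0.0, -1.0]]
force: [-0.0, 0.8, 1.7]
opening: 0.611
grasp_force: 29.6
```

Call:
{"method": "play_rows", "body": {"motion": [[[0, 0, 0, 0, 0, 0], [0, 0, 0, 0, 0, 0], [0, 0, 0, 0, 0, 0], [0, 0, 0, 0, 0, 0], [0, 0, 0, 0, 0, 0], [0, 0, 0, 0, 0, 0]]], "fingers": 0.087}}

```text
time_s: 39.37
position: [0.4727, -0.002, 0.0355]
tcp_rot: [[-0.989, 0.146, -0.0], [0.146, 0.989, 0.0], [0.0, 0.0, -1.0]]
force: [-0.7, 0.1, -0.1]
opening: 0.958
grasp_force: 0.0
```

Scaled: -0.2 m is -0.5, -0.17 m is -0.425.

Call:
{"method": "play_rows", "body": {"motion": [[[0, 0, -0.025, 0, 0, 0], [0, 0, -0.0875, 0, 0, 0], [0, 0, -0.175, 0, 0, 0], [0, 0, -0.2625, 0, 0, 0], [0, 0, -0.35, 0, 0, 0], [0, 0, -0.425, 0, 0, 0], [0, 0.075, -0.5, 0, 0, 0], [0, 0.15, -0.5, 0, 0, 0]]]}}

```text
time_s: 40.03
position: [0.485, 0.0566, 0.242]
tcp_rot: [[-0.989, 0.149, 0.013], [0.149, 0.989, -0.002], [-0.013, 0.0, -1.0]]
force: [0.4, 0.0, 0.7]
opening: 0.998
grasp_force: 0.0
```

Scaled: 0.23 m is 0.575, 0.21 m is 0.525.

Call:
{"method": "play_rows", "body": {"motion": [[[-0.025, 0.0875, 0, 0, 0, 0], [-0.05, 0.175, 0, 0, 0, 0], [-0.075, 0.2625, 0, 0, 0, 0], [-0.075, 0.35, 0, 0, 0, 0], [-0.075, 0.4375, 0, 0, 0, 0], [-0.075, 0.525, 0, 0, 0, 0], [-0.075, 0.575, 0, 0, 0, 0], [-0.075, 0.575, 0, 0, 0, 0]]]}}

```text
time_s: 40.7
position: [0.5446, 0.2847, 0.2362]
tcp_rot: [[-0.99, 0.141, 0.002], [0.141, 0.99, 0.002], [-0.001, 0.002, -1.0]]
force: [0.1, 0.3, -0.0]
opening: 1.002
grasp_force: 0.0
```

Run:
```python
from h import *
s=bot.read_state(); print(s['time_s'],s['position'],s['force'])
T={}
for c in('scene','top'):
    d=imaging.capture(c)
    if c=='scene': cv2.imwrite('pics/s11.png',cv2.resize(d['frame'][120:345,100:400,::-1],(800,600),interpolation=cv2.INTER_CUBIC))
    for n,p in(('cup',[.472,-.002,0]),('jar',[.568,-.156,0]),('brown_bottle',[.5795,-.077,0]),('green_bottle',[.61,.126,0]),('flask',[.452,-.139,.033]),('block',[.492,.1377,0,-.147])):
        p=np.array(p);r=fit(n,[(d,mask(d,c,n,p[:3]+[0,0,.04]))],p,True);print(c,n,r and r[:2])
```

```text
40.7 [0.5446 0.2847 0.2362] [ 0.0704  0.2503 -0.0164]
scene cup (array([ 0.4696, -0.0016,  0.    ]), np.float64(0.06588214635848999))
scene jar (array([ 0.5655, -0.1561,  0.    ]), np.float64(0.044403135776519775))
scene brown_bottle (array([ 0.5764, -0.0765,  0.    ]), np.float64(0.0736536979675293))
scene green_bottle (array([0.6087, 0.1275, 0.    ]), np.float64(0.06310379505157471))
scene flask (array([ 0.4499, -0.1378,  0.033 ]), np.float64(0.05209028720855713))
scene block (array([ 0.49  ,  0.1399,  0.    , -0.1096]), np.float64(0.12195980548858643))
top cup (array([ 0.4724, -0.0043,  0.    ]), np.float64(0.06479614973068237))
top jar (array([ 0.5665, -0.1588,  0.    ]), np.float64(0.05697053670883179))
top brown_bottle (array([ 0.5791, -0.0782,  0.    ]), np.float64(0.12222737073898315))
top green_bottle (array([0.6092, 0.1244, 0.    ]), np.float64(0.054604947566986084))
top flask (array([ 0.4508, -0.1394,  0.033 ]), np.float64(0.04251140356063843))
top block (array([ 0.4925,  0.1358,  0.    , -0.1513]), np.float64(0.04350858926773071))
```

View pics/s11.png

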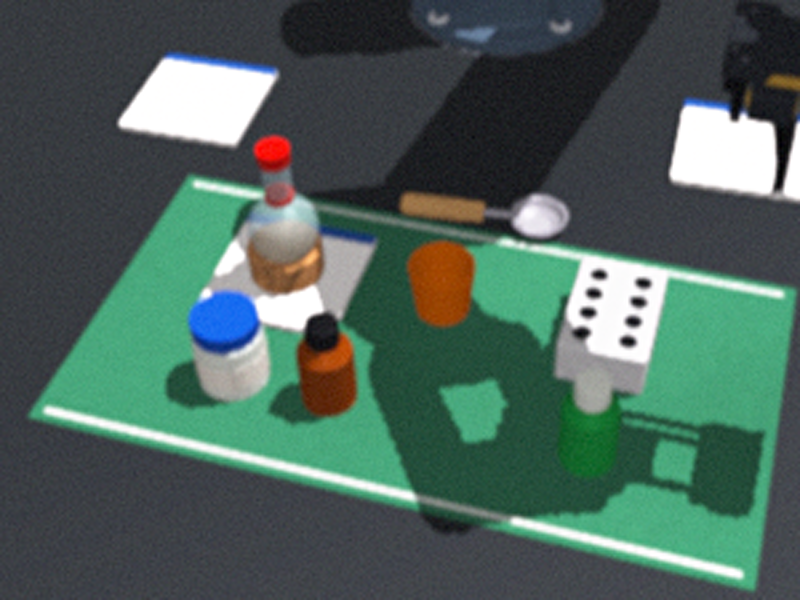

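The final view shows everything upright and in place: flask in the ring on the tile (285,215), jar behind it (230,345), brown bottle to its left (327,365), cup midway (441,283), and the green bottle where it was. I hand in.

```bash
python3 -c "
from rig import bot
print(bot.hand_in())"
```

```text
the job is handed in; nothing more can be done
None
```

The layout is done in the order asked and handed in at about 41 s of the 141 s allowed: by the last camera checks each thing is within about 3 mm of its place, all upright, with the green bottle where it stood; no score came back.

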